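# Cock the sprung reject arm of a tart check-weigher

### The arm

A 6-joint arm with a two-finger parallel gripper is mounted at the origin on the work surface. World frame = base frame: x ahead of the robot, y to its left, z up, the work surface at z = 0. Lengths are in m, angles in rad, forces in N, time in s.
With the tool pointing down it reaches from about 0.375 to 0.75 m from the base axis. Payload 9 kg.
Tool frame: the origin (TCP) lies midway between the tips of the shut fingers; the grasp point (between the pads) lies 19 mm behind it; z points along the fingers, y is the line along which they close (so a half turn about z gives the same grasp; the last joint's range is limited). The gripper opens to 85 mm and grips with 20 to 120 N. Pads are 22 mm wide; open, the fingers measure 114 mm over their backs; the gripper's body (76 mm by 85 mm) begins 54 mm behind the grasp point. The pads swing forward as they close: fully open they stand 13 mm farther back than shut.
Start: joints at [-1.519, 0.104, 0.097, 1.564, 0, 1.353], TCP at [0.16, -0.578, 0.193] pointing down, gripper open.
Joint ranges: [-2.99, 2.99], [-0.84, 1.86], [-1.1, 1.16], [-1.84, 2.11], [-1.51, 1.56], [-3.14, 3.14]. Speed limits (rad/s): [2.22, 2.22, 2.57, 3.14, 3.14, 3.14].

### API

Orientations are given as a 3x3 rotation matrix whose columns are the frame's x, y, z axes.
In Python, from cell import manip gives the robot as it stands. The module is installed in compiled form; this text tells all that it offers. Calls block until the motion is done:
- manip.move_pose(position, orientation): joint-space move of the TCP to a pose.
- manip.move_linear(position, frame=None, velocity=0.15, stop_force=None): straight line of the TCP; frame=None keeps the orientation; velocity is the mean speed in m/s. With stop_force (N) it stops when the force on the tool has changed by that much, and returns True; else False.
- manip.goto_joints(angles): joint-space move.
- manip.grip(opening, grip_force=None): finger opening in m; grip_force is the grip in N (None keeps the last); returns when the fingers have stopped.
- manip.dwell(seconds).
- manip.ik(position, orientation): joint angles nearest the present ones, or None.
- manip.observe(): the state.
- manip.grab_frame(name): name is "scene" or "side" or "wrist"; returns the picture (480x640x3 uint8, red, green, blue); there is no depth.
- manip.camera_info(name): a dict with "K" (3x3 intrinsics, pixels), "xyz" and "rotation" of the camera in the world; the wrist camera has in their place "mount" (4x4, takes a point from camera to tool coordinates, whose origin is the TCP and whose axes are the flange's). Camera axes: x right, y up, looking along -z (the intrinsics and any distortion apply to the point x, -y, -z); pixel columns grow to the right and rows downward; lengths in m; the calibration is good to about 2 mm. A picture is of the moment at which its call begins: read the wrist's pose just before it. camera_info takes no time and is no camera call.
A pose or a line that the arm cannot do raises manip.PlanningError and nothing moves.
- manip.close_job(): hands the job in; it is judged then, once.
Trained networks look in the newest picture that a camera, given by its name, has taken for a name from the list of things; names that differ only in an ending like _2 or _b are one class to them, and where a whole thing is asked for, a point or a joint stands for the part that bears it (a point fixed in the world has none). Each returns a list of dicts, best first, with "p" (0 to 1); they miss things now and then, are a little off and sometimes report something else, mostly with a low value. They report only what shows in the picture. A call takes as long as a camera call.
- manip.boxes_of(query, camera): "xyz" ([x, y, z] in m, in the coordinates of the camera as it stood for that picture, good to about 4 mm: the middle of the surface that is visible of it).
- manip.mark_of(query, camera): "xyz" ([x, y, z] in m, in the coordinates of the camera as it stood for that picture, good to about 4 mm: a listed point, or the origin of a listed thing).
The state is a dict: "clock": time; "q": joint angles; "joint_vel": joint speeds; "joint_efforts": joint torques, N m; "position": TCP position; "eef_rot": TCP orientation; "force": force on the tool from outside, world axes, zero at the start; "ft_torque": the same for the moment, N m; "opening": finger opening in m; "gripper_force": force on a finger pad.
Only numpy, scipy, OpenCV 4.12 (cv2) and the standard library are available. Lean on these libraries where they do the work, as an engineer would, in place of code of your own. Each camera call takes 0.05 s, during which the arm holds its last target. There are 200 camera calls.

### The job

The check-weigher's sprung reject arm has fired. Draw it back by its red knob, lift its steel toe over the orange catch tooth, set it down behind the tooth and ease it forward until the catch alone holds it, then let go, leaving the arm cocked. The catch is a hair trigger: do not press the tooth down, draw the arm on into the blue release plate, ram the catch or let the arm snap back, and leave the tarts where they stand.

Things in the scene. Friction and masses are not known exactly. Their poses are not given: they have to be found in the camera images.
- weigher: The check-weigher's base: a fixed white plate 300 x 300 x 12 mm with a round weigh pan (top 18 mm high) and a grey read-out (57 mm high). Origin: centre of the plate's underside, on the table; its x and y axes run along the plate's edges, z up; yaw varies.
- pivot (a point): Point on the arm's upright pivot axis, 45 mm above the table, at (80, 70, 45) mm in the weigher's frame. The arm swings level about it.
- knob (a point): Where to grip the arm's red knob from above: on its axis, 83 mm above the table. The knob is an upright cylinder of 18 mm diameter, 160 mm from the pivot, 51 to 96 mm above the table. It turns and tilts with the arm, a 12 x 12 mm steel bar 39 to 51 mm above the table. A yellow paddle (top 58 mm high) lies along the bar 50 to 140 mm from the pivot.
- toe (a point): Centre of the part of the arm that hooks on the catch, 190 mm from the pivot, 45 mm above the table. The toe is the dark end of the bar, 12 mm wide, 12 mm high (underside 39 mm above the table when level), 170 to 205 mm from the pivot.
- swing (a joint): Swing of the arm (rad): 0 fired, growing as it is drawn back, clockwise from above. At 0 the arm points from the pivot to 245 deg (counter-clockwise from the weigher's +x); at 1.134 along the weigher's -x. A spring pulls it to 0: about 4 N at the knob when fired, 8.5 N at the catch. Hard limit 1.30. Hooked, it rests at about 1.04 to 1.23.
- lift (a joint): Small upward tilt of the arm (rad): 0 level, its own rest and lower stop; up to 0.12. Lifting the knob 10 mm (0.063) lifts the toe 12 mm; it takes about 2 to 3 N at the knob; the arm sinks back by itself.
- catch: Fixed dark rail, 34 x 80 x 12 mm, on the plate; origin: centre of its underside, 190 mm from the pivot along the weigher's -x; axes as the weigher's. The toe being drawn back passes over it towards +y. It carries a blue head with the tooth and a release plate, clamped up to 18 mm either way along y: this offset is NOT measured. More than 20 N would damage the catch.
- tooth (a point): Nominal centre of the orange tooth's top, 47 mm above the table (8 mm above the level toe's underside), at y = -9 mm in the catch's frame; it truly lies up to 18 mm off along y with the head. 16 mm long in x, 6 mm thick in y. Rigid sideways: its front (-y) face can be felt gently with the toe; touch comes 18 mm of toe travel (15 mm at the knob) before the hooked place.
- hooked (a point): Nominal place of the toe's centre when hooked, bearing on the tooth's rear (+y) face; it truly lies up to 18 mm off along y with the head. The 12 mm wide toe must drop into an 16.5 mm gap between the tooth and the upright blue release plate (top 64 mm above the table, in the way of the lifted toe too): hooked, 4.5 mm stay free to it. Drawn too far, the toe pushes that plate.
- trigger (a joint): How far the orange tooth is pressed down (m): 0 ready, at most 0.012. About 2 N from above sinks it, and it stays down and no longer holds the arm. Pushing the release plate back (about 4 N) pulls it down too, 2 mm for each mm.
- tart1: Tart in a fluted foil tin, 74 mm across, 26 mm high, 90 g, green filling, standing loose on the table beside the weigher; origin: centre of its underside.
- tart2: Another such tart.
- tart3: Another such tart.

How it is judged:
By the outcome, as a careful person would: the job done as asked, in the order asked, and still so for the second after the job is handed in, with the robot touching nothing.
It also fails if it takes over 67 s, if anything falls off the work surface, if the arm or the gripper's body presses on something with over 40 N, if the wrist force passes 120 N, or if a joint passes its speed limit or range.

## Working session

There is one attempt and no reset: what is moved stays moved. The work goes in short steps, each a Python script; the robot and the scene stay as the last script left them, time stands still between calls to the robot, and variables do not carry over. Pictures are saved under pics/ and viewed, at most 10 in all, crops included, and the job is handed in when it is done.

```bash
mkdir -p pics
cat > h.py <<'E'
from cell import manip
import numpy as np, cv2
def campose(n):
    ci=manip.camera_info(n)
    if n!='wrist': return np.array(ci['rotation']),np.array(ci['xyz'])
    s=manip.observe(); M=np.array(ci['mount']); R=np.array(s['eef_rot'])
    return R@M[:3,:3], R@M[:3,3]+np.array(s['position'])
def save(n,f):
    im=manip.grab_frame(n); cv2.imwrite('pics/'+f,im[:,:,::-1]); return im
def marks(n,qs,fn='mark_of'):
    R,t=campose(n)
    for q in qs:
        for d in getattr(manip,fn)(q,n)[:3]:
            print(n,q,round(d['p'],2),np.round(R@np.array(d['xyz'])+t,4))
E
python3 - <<'E'
from h import *
s=manip.observe();print(s['clock'],s['position'],s['eef_rot'],s['force'])
for n in ['scene','side']:
    save(n,n+'0.png'); print(n,campose(n),manip.camera_info(n).keys(), manip.camera_info(n)['K'])
    marks(n,['weigher','pivot','knob','toe','catch','tooth','hooked','tart1'])
print(manip.observe()['clock'])
E
```

```text
0.0 [ 0.15989819 -0.57789896  0.19261185] [[ 9.63827212e-01  2.66527853e-01 -9.72307860e-05]
 [ 2.66527739e-01 -9.63826307e-01  1.34695304e-03]
 [ 2.65286914e-04 -1.32414470e-03 -9.99999088e-01]] [-0.13792435 -0.2200789   0.31109593]
scene (array([[-0.23033134, -0.70210478,  0.67379251],
       [ 0.97300675, -0.15597089,  0.170091  ],
       [-0.01432969,  0.69478195,  0.71907767]]), array([1.27908861, 0.17675486, 0.80623613])) dict_keys(['K', 'xyz', 'rotation']) [[624.85968415   0.         309.98002026]
 [  0.         624.85968415 239.79939834]
 [  0.           0.           1.        ]]
scene weigher 0.75 [0.6158 0.0649 0.0062]
scene pivot 0.85 [0.6984 0.129  0.0442]
scene pivot 0.5 [ 0.6556 -0.1686 -0.0015]
scene knob 0.67 [0.6169 0.0673 0.0024]
scene knob 0.6 [ 0.6205 -0.012   0.0826]
scene toe 0.73 [ 0.6085 -0.0327  0.0463]
scene catch 0.98 [0.5104 0.1421 0.0114]
scene tooth 0.64 [0.512  0.1336 0.0444]
scene hooked 0.79 [0.5124 0.142  0.044 ]
scene tart1 0.8 [ 0.5827  0.3075 -0.0037]
scene tart1 0.35 [0.6989 0.1284 0.0407]
scene tart1 0.19 [0.6163 0.0674 0.001 ]
side (array([[ 9.68303464e-01,  1.68791678e-01, -1.84113474e-01],
       [-2.49775628e-01,  6.52183922e-01, -7.15729186e-01],
       [-7.33282952e-04,  7.39030109e-01,  6.73671998e-01]]), array([ 0.41052017, -0.65763289,  0.69924652])) dict_keys(['K', 'xyz', 'rotation']) [[509.82464598   0.         315.10027987]
 [  0.         509.82464598 242.72367262]
 [  0.           0.           1.        ]]
side weigher 0.6 [ 6.143e-01  6.580e-02 -2.000e-04]
side pivot 0.76 [0.6986 0.1311 0.0402]
side knob 0.86 [ 0.6291 -0.0182  0.0816]
side knob 0.45 [ 0.6585 -0.1701  0.0021]
side toe 0.59 [ 0.6112 -0.0344  0.0414]
side catch 0.84 [0.5103 0.1399 0.0103]
side tooth 0.84 [0.5132 0.1287 0.0474]
side hooked 0.71 [0.5092 0.1425 0.0428]
side tart1 0.82 [ 0.6598 -0.1713  0.0014]
side tart1 0.79 [0.5849 0.3075 0.    ]
side tart1 0.63 [ 5.270e-01 -1.444e-01 -1.000e-04]
0.9
```

View pics/scene0.png

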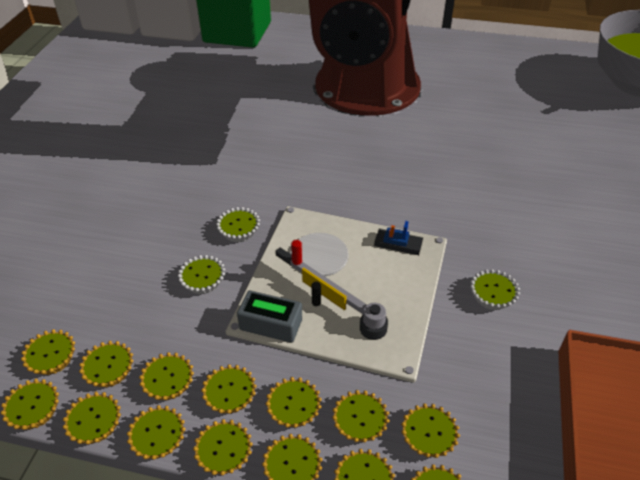

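View pics/side0.png

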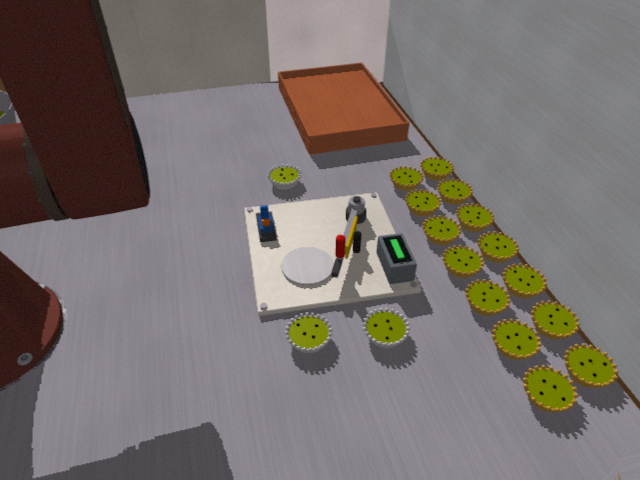

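The scene picture shows the arm fired (knob at 297,251, toe at 283,255, pivot at 374,318), with the orange tooth at about (392,231) on the catch. The side picture agrees. The weigher's yaw is about -3.4°. Next I'll take a closer look with the wrist camera.

```bash
cat >> h.py <<'E'
PIV=np.array([0.6985,0.130]); YAW=np.radians(-3.4)
def ang(sw): return YAW+np.radians(245)-sw
def rot(sw,flip):
    a=ang(sw)+np.pi/2+(np.pi if flip else 0); y=np.array([np.cos(a),np.sin(a),0]); z=np.array([0,0,-1.])
    return np.column_stack([np.cross(y,z),y,z])
def tcp(sw,h=0.083,r=0.160):   # h: grasp height
    return np.array([*(PIV+r*np.array([np.cos(ang(sw)),np.sin(ang(sw))])),h-0.019])
E
python3 - <<'E'
from h import *
for f in (0,1):
    print([ (None if q is None else np.round(q,2)) for q in (manip.ik(tcp(s,0.085),rot(s,f)) for s in (0,.6,1.3))])
print(manip.camera_info('wrist'))
f=0 if manip.ik(tcp(0),rot(0,0)) is not None and abs(manip.ik(tcp(0),rot(0,0))[5])<2 else 1
manip.move_pose([0.50,0.06,0.30],rot(1.134,f))
save('wrist','w0.png'); print(campose('wrist'))
marks('wrist',['weigher','pivot','knob','toe','catch','tooth','hooked'])
print(f,manip.observe()['clock'],manip.observe()['position'])
E
```

```text
[array([-0.23,  0.19, -0.04,  1.34,  0.  ,  1.84]), array([-0.13, -0.  , -0.25,  1.33,  0.  ,  2.53]), array([ 0.07,  0.02, -0.22,  1.33,  0.  , -2.85])]
[array([-0.23,  0.19, -0.04,  1.34,  0.  , -1.3 ]), array([-0.13, -0.  , -0.25,  1.33,  0.  , -0.61]), array([ 0.07,  0.02, -0.22,  1.33,  0.  ,  0.29])]
{'K': array([[345.72827743,   0.        , 322.29979363],
       [  0.        , 345.72827743, 242.52330707],
       [  0.        ,   0.        ,   1.        ]]), 'mount': array([[ 3.29746852e-04,  9.53315324e-01,  3.01976462e-01,
         7.79783414e-02],
       [ 9.99999452e-01, -1.42909563e-05, -1.04684611e-03,
        -3.34379245e-04],
       [-9.93658902e-04,  3.01976642e-01, -9.53314807e-01,
        -1.79336101e-01],
       [ 0.00000000e+00,  0.00000000e+00,  0.00000000e+00,
         1.00000000e+00]])}
(array([[-5.93907272e-02,  9.51605191e-01,  3.01529935e-01],
       [-9.98234490e-01, -5.68594244e-02, -1.71729178e-02],
       [ 8.02980849e-04, -3.02017493e-01,  9.53302045e-01]]), array([0.57786591, 0.05525979, 0.47910553]))
wrist weigher 0.65 [ 0.5337 -0.1452 -0.0011]
wrist weigher 0.57 [ 0.619   0.0585 -0.0008]
wrist pivot 0.92 [0.7014 0.1301 0.0418]
wrist knob 0.68 [ 0.6222 -0.0093  0.0812]
wrist knob 0.17 [ 0.6212  0.0628 -0.0033]
wrist toe 0.63 [ 0.6112 -0.0384  0.0432]
wrist toe 0.59 [0.5127 0.1436 0.0069]
wrist toe 0.36 [0.5112 0.1378 0.0402]
wrist catch 0.61 [0.5076 0.144  0.0091]
wrist tooth 0.93 [0.5119 0.1299 0.0469]
wrist tooth 0.7 [0.5116 0.1427 0.0435]
wrist hooked 0.61 [0.5116 0.1413 0.0438]
0 3.8833 [0.50001635 0.05987515 0.30000512]
```

View pics/w0.png

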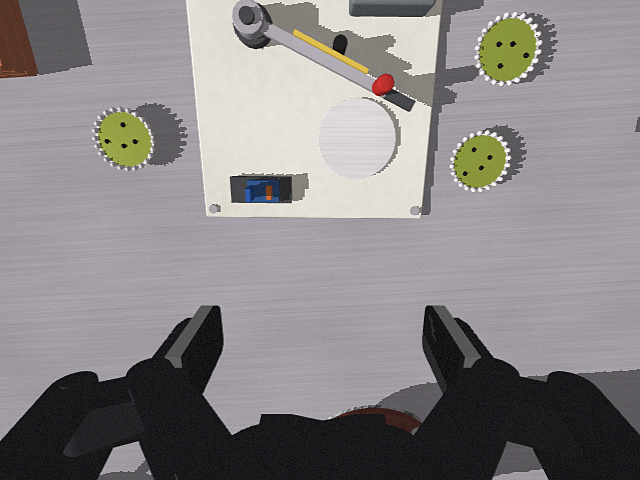

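The wrist view shows the orange tooth at about (269,193), the knob at (383,85), and the plate's near corners at (207,216) and (422,219). I'll project these to positions.

```bash
cat >> h.py <<'E'
def px2w(u,v,z,R,t,n='wrist'):
    K=np.array(manip.camera_info(n)['K']); d=R@np.array([(u-K[0,2])/K[0,0],-(v-K[1,2])/K[1,1],-1.])
    return t+d*(z-t[2])/d[2]
def blob(im,lo,hi,roi):
    x0,y0,x1,y1=roi; h=cv2.cvtColor(im[y0:y1,x0:x1],cv2.COLOR_RGB2HSV); m=cv2.inRange(h,lo,hi)
    v,u=np.nonzero(m); return (u.mean()+x0,v.mean()+y0,len(u),u.min()+x0,u.max()+x0,v.min()+y0,v.max()+y0) if len(u) else None
E
python3 - <<'E'
from h import *
R,t=campose('wrist'); im=cv2.imread('pics/w0.png')[:,:,::-1].copy()
o=blob(im,(5,120,60),(22,255,255),(225,170,300,210)); print('orange',o,px2w(o[0],o[1],.045,R,t))
k=blob(im,(0,150,150),(4,255,255),(360,60,410,110)); print('red',k,px2w(k[0],k[1],.092,R,t))
for z,pts in ((.012,[(207,216),(422,219),(440,0),(187,0)]),(.024,[(231,203),(291,204),(231,177),(291,178)]),(.064,[(250,180)])):
    for p in pts: print(p,px2w(*p,z,R,t).round(4))
cv2.imwrite('pics/w0c.png',cv2.resize(cv2.imread('pics/w0.png')[160:225,195:435],None,fx=3.3,fy=3.3,interpolation=2))
S=cv2.imread('pics/scene0.png')[210:265,270:450]; cv2.imwrite('pics/s0c.png',cv2.resize(S,None,fx=4.4,fy=4.4,interpolation=2))
E
```

```text
orange (np.float64(268.5), np.float64(192.3780487804878), 82, np.int64(266), np.int64(271), np.int64(186), np.int64(199)) [0.51065889 0.12729264 0.045     ]
red (np.float64(382.1750841750842), np.float64(83.84848484848484), 297, np.int64(372), np.int64(392), np.int64(74), np.int64(94)) [ 0.62224237 -0.00868214  0.092     ]
(207, 216) [0.4779 0.2211 0.012 ]
(422, 219) [ 0.4561 -0.0761  0.012 ]
(440, 0) [ 0.7167 -0.0896  0.012 ]
(187, 0) [0.7339 0.2035 0.012 ]
(231, 203) [0.4962 0.1821 0.024 ]
(291, 204) [0.4902 0.1024 0.024 ]
(231, 177) [0.5303 0.1774 0.024 ]
(291, 178) [0.5244 0.0995 0.024 ]
(250, 180) [0.5296 0.1446 0.064 ]
```

View pics/w0c.png

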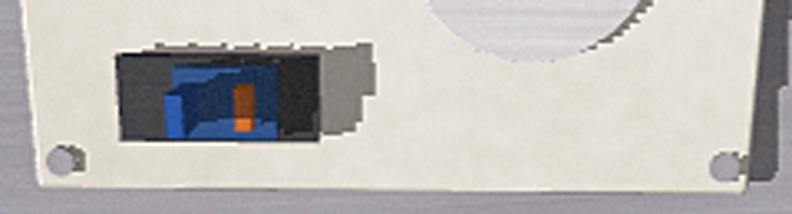

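The tooth sits about 4 mm towards -y of nominal, which puts the expected hook at swing 1.11 and first touch at about 1.02. Now I'll grip the knob.

```bash
cat >> h.py <<'E'
PIV=np.array([0.6998,0.1295]); YAW=np.radians(-3.8); H=0.084
from scipy.spatial.transform import Rotation as Ro
def pose(sw,l=0,dz=0):
    R0=rot(sw,1); p0=tcp(sw,H+dz); pv=np.array([*PIV,.045]); a=ang(sw)
    Q=Ro.from_rotvec(-l*np.array([-np.sin(a),np.cos(a),0])).as_matrix()
    return pv+Q@(p0-pv), Q@R0
def lin(sw,l=0,v=.05,sf=None,dz=0):
    p,R=pose(sw,l,dz); return manip.move_linear(p,R,v,sf)
def est():  # swing, from tcp
    s=manip.observe(); d=np.array(s['position'])[:2]-PIV; a=np.arctan2(d[1],d[0])
    return (YAW+np.radians(245)-a)%(2*np.pi), np.hypot(*d)
def rep(m=''):
    s=manip.observe(); sw,r=est(); sw=(sw+np.pi)%(2*np.pi)-np.pi; a=ang(sw); f=np.array(s['force'])
    t=np.array([np.sin(a),-np.cos(a)]) # direction of growing swing
    print(m,'t%.2f sw%.4f r%.4f z%.4f'%(s['clock'],sw,r,s['position'][2]),'Ft%.2f Fr%.2f Fz%.2f'%(f[:2]@t,f[:2]@[np.cos(a),np.sin(a)],f[2]),'op%.4f gf%.1f'%(s['opening'],s['gripper_force']))
E
python3 - <<'E'
from h import *
p,R=pose(0,0,.09); manip.grip(.06); manip.move_pose(p,R); rep('above')
save('wrist','w1.png')
print(lin(0,v=.08,sf=6)); rep('down')
manip.grip(.0,30); rep('grip')
save('scene','s1.png'); save('side','sd1.png')
a=cv2.imread('pics/s1.png')[205:345,220:400]; b=cv2.imread('pics/sd1.png')[180:320,230:410]
cv2.imwrite('pics/c1.png',cv2.resize(np.hstack([a,b]),None,fx=2.2,fy=2.2,interpolation=2))
E
```

```text
above t7.88 sw-0.0000 r0.1600 z0.1551 Ft-0.03 Fr-1.09 Fz0.49 op0.0602 gf0.0
False
down t9.20 sw-0.0029 r0.1599 z0.0657 Ft-0.21 Fr0.45 Fz-0.49 op0.0603 gf0.0
grip t9.80 sw-0.0001 r0.1600 z0.0650 Ft0.80 Fr-0.51 Fz-0.49 op-0.0002 gf0.0
```

View pics/c1.png

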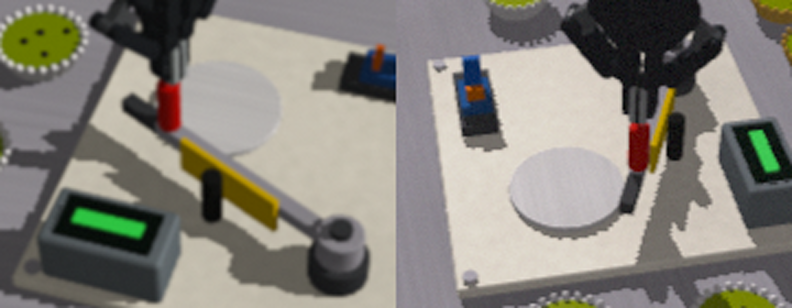

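The fingers shut without taking the knob. I'll project the TCP into both images to find out why.

Run:
```python
from h import *
s=manip.observe(); print(s['position'],np.round(s['eef_rot'],3))
def w2px(P,n):
    R,t=campose(n); K=np.array(manip.camera_info(n)['K']); c=R.T@(np.array(P)-t); return (K[0,2]+K[0,0]*c[0]/-c[2],K[1,2]-K[1,1]*c[1]/-c[2])
for n in ('scene','side'):
    print(n,'tcp',w2px(s['position'],n),'knobtop',w2px([.6222,-.0095,.096],n),w2px([*tcp(0)[:2],.051],n))
for f,n in (('s1','scene'),('sd1','side'),('scene0','scene'),('side0','side')):
    im=cv2.imread('pics/%s.png'%f)[:,:,::-1].copy(); k=blob(im,(0,180,100),(6,255,255),(280,225,360,275)); print(f,k)
    R,t=campose(n); 
    if k: print(px2w(k[0],k[1],.0735,R,t,n))
a=cv2.imread('pics/s1.png')[205:285,250:350]; b=cv2.imread('pics/sd1.png')[205:285,290:390]
cv2.imwrite('pics/c2.png',cv2.resize(np.hstack([a,b]),None,fx=4,fy=4,interpolation=2))
```

```text
[ 0.62268549 -0.0107016   0.0649686 ] [[-0.482 -0.876 -0.   ]
 [-0.876  0.482  0.   ]
 [ 0.     0.    -1.   ]]
scene tcp (np.float64(297.20973589814963), np.float64(255.25832076611096)) knobtop (np.float64(297.45256709995493), np.float64(241.83211036557557)) (np.float64(297.44925637832296), np.float64(261.0816229131434))
side tcp (np.float64(339.41132418440975), np.float64(248.7691209006006)) knobtop (np.float64(339.505034299068), np.float64(235.6507290245158)) (np.float64(339.1920301708965), np.float64(254.31419833196207))
s1 (np.float64(298.01010101010104), np.float64(252.2828282828283), 99, np.int64(293), np.int64(301), np.int64(243), np.int64(263))
[ 0.62368792 -0.00887258  0.0735    ]
sd1 (np.float64(339.22222222222223), np.float64(239.07407407407408), 27, np.int64(336), np.int64(344), np.int64(236), np.int64(249))
[0.62690136 0.00571332 0.0735    ]
scene0 (np.float64(297.70940170940173), np.float64(249.64957264957266), 117, np.int64(292), np.int64(301), np.int64(240), np.int64(263))
[ 0.61819251 -0.01074924  0.0735    ]
side0 (np.float64(340.35897435897436), np.float64(237.94871794871796), 39, np.int64(336), np.int64(344), np.int64(235), np.int64(241))
[0.62980599 0.00816291 0.0735    ]
```

View pics/c2.png

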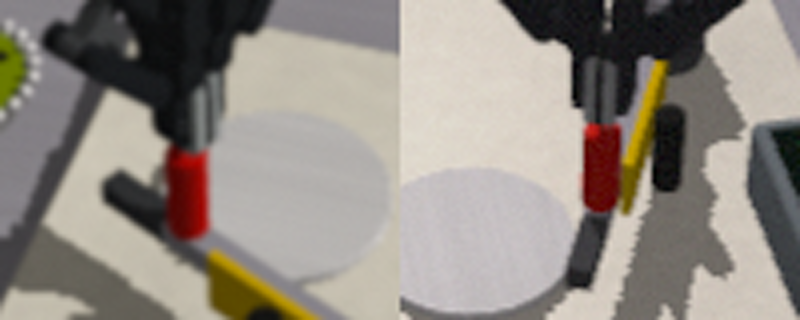

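Run:
```python
from h import *
im=save('wrist','w2.png'); rep()
a=cv2.imread('pics/w1.png'); cv2.imwrite('pics/c3.png',cv2.resize(np.hstack([a[100:480,120:520],cv2.imread('pics/w2.png')[100:480,120:520]]),None,fx=1,fy=1))
```

```text
t9.95 sw0.0001 r0.1600 z0.0650 Ft0.58 Fr0.13 Fz0.25 op-0.0001 gf0.0
```

View pics/c3.png

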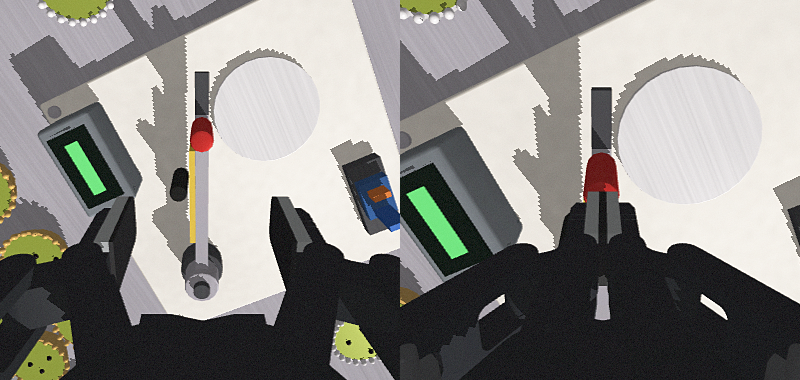

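The pictures show the shut fingertips level with the knob's top (about 96 mm), although the TCP reads 65 mm. The real tips are therefore about 31 mm short of the reported TCP. I'll open, go 27 mm lower with force guarding, and check the grip by the opening.

```bash
sed -i 's/H=0.084/H=0.057/' h.py
python3 - <<'E'
from h import *
manip.grip(.05); rep('open')
print(lin(0,v=.02,sf=2.5)); rep('down')
manip.grip(.0,40); rep('grip')
save('wrist','w3.png'); save('side','sd3.png')
E
```

```text
open t10.48 sw-0.0000 r0.1600 z0.0650 Ft0.45 Fr0.41 Fz0.34 op0.0500 gf0.0
False
down t11.98 sw-0.0008 r0.1599 z0.0382 Ft-0.35 Fr-0.35 Fz-0.51 op0.0500 gf0.0
grip t12.38 sw-0.0014 r0.1600 z0.0381 Ft-1.10 Fr1.45 Fz0.10 op0.0165 gf39.0
```

Run:
```python
from h import *
for sw in np.linspace(.15,.9,6):
    r=lin(sw,v=.05,sf=4); rep(r)
    if r: break
im=save('wrist','w4.png')
cv2.imwrite('pics/c4.png',np.hstack([im[100:480,120:520],save('side','sd4.png')[150:530,150:550][:330] if 0 else cv2.resize(save('side','sd4.png')[170:310,220:367],(399,380))])[:,:,::-1])
```

```text
False t13.11 sw0.1457 r0.1598 z0.0383 Ft-5.23 Fr-1.31 Fz-0.62 op0.0164 gf39.0
False t13.74 sw0.2963 r0.1597 z0.0382 Ft-5.75 Fr-1.66 Fz0.24 op0.0162 gf39.0
False t14.38 sw0.4453 r0.1594 z0.0383 Ft-5.76 Fr-3.46 Fz-1.39 op0.0164 gf39.0
False t15.01 sw0.5940 r0.1592 z0.0384 Ft-5.68 Fr-5.06 Fz-1.50 op0.0167 gf39.0
False t15.64 sw0.7428 r0.1589 z0.0384 Ft-6.48 Fr-6.49 Fz-2.31 op0.0163 gf39.0
False t16.27 sw0.8919 r0.1586 z0.0384 Ft-6.61 Fr-7.86 Fz-2.62 op0.0166 gf39.0
```

View pics/c4.png

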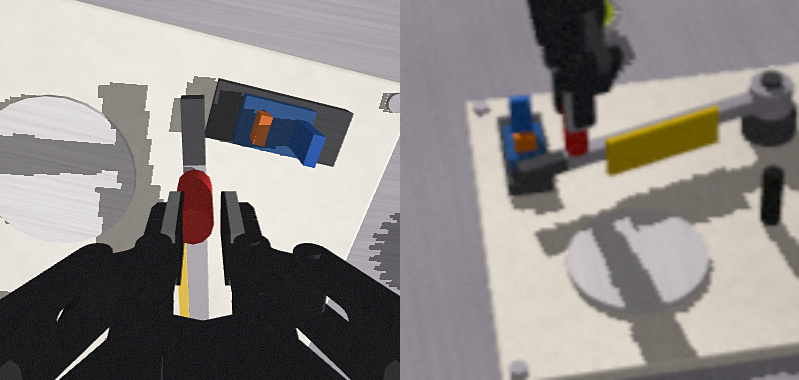

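The grip holds. The wrist crop shows the toe about 24 mm short of the tooth (47 px, with the 12 mm bar spanning 23 px). The radial force shows the pivot estimate is about 2 mm off, so I'll correct that and feel for the tooth.

```bash
echo 'PIV=np.array([0.7014,0.1286])' >> h.py
python3 - <<'E'
from h import *
rep('old'); lin(.90,v=.02); manip.dwell(.2); rep('relaxed')
r=lin(.97,v=.03,sf=3); rep(r)
if not r:
    r=lin(1.07,v=.01,sf=2.5); rep(r); manip.dwell(.1); rep()
E
```

```text
old t16.38 sw0.8987 r0.1600 z0.0384 Ft-7.28 Fr-8.11 Fz-1.87 op0.0161 gf39.0
relaxed t16.82 sw0.8923 r0.1602 z0.0379 Ft-7.29 Fr-1.82 Fz0.59 op0.0163 gf39.3
False t17.35 sw0.9627 r0.1602 z0.0379 Ft-6.33 Fr-1.08 Fz-0.03 op0.0165 gf39.3
True t18.27 sw1.0076 r0.1602 z0.0376 Ft-6.78 Fr0.19 Fz1.18 op0.0164 gf39.4
 t18.38 sw1.0062 r0.1603 z0.0375 Ft-6.10 Fr-1.33 Fz0.34 op0.0166 gf39.4
```

```bash
cat >> h.py <<'E'
def ftm(n=10):
    F=[]
    for _ in range(n):
        s=manip.observe(); a=ang(est()[0]); f=np.array(s['force']); F.append([f[0]*np.sin(a)-f[1]*np.cos(a),f[2]]); manip.dwell(.015)
    return np.mean(F,0).round(2)
E
python3 - <<'E'
from h import *
s0=est()[0]; c=s0
for i in range(7):
    print('cmd %.4f act %.4f'%(c,est()[0]),ftm())
    if abs(ftm(4)[0])>11: break
    c+=.006; lin(c,v=.01)
rep()
E
```

```text
cmd 1.0062 act 1.0062 [-6.03  0.82]
cmd 1.0122 act 1.0039 [-7.05  0.06]
cmd 1.0182 act 1.0098 [-7.24 -0.09]
cmd 1.0242 act 1.0129 [-9.59  0.21]
cmd 1.0302 act 1.0147 [-12.72   0.81]
 t20.54 sw1.0147 r0.1601 z0.0379 Ft-12.71 Fr-0.58 Fz0.37 op0.0162 gf39.5
```

Touch is at swing ≈1.011, so hooked should be ≈1.106 and the aim for the drop ≈1.117. Now I'll back off, lift and cross.

Run:
```python
from h import *
lin(.995,v=.02); rep('back')
lin(.995,.078,v=.02); manip.dwell(.1); rep('lift'); print(ftm())
r=lin(1.06,.078,v=.02,sf=3); rep(r); print(ftm())
if not r:
    r=lin(1.11,.078,v=.02,sf=3); rep(r); print(ftm())
a=save('side','sd5.png')[185:265,230:330]; b=save('wrist','w5.png')[100:400,220:520]
cv2.imwrite('pics/c5.png',np.hstack([cv2.resize(a,(400,320)),cv2.resize(b,(320,320))])[:,:,::-1])
```

```text
back t20.98 sw0.9861 r0.1601 z0.0379 Ft-6.44 Fr-0.67 Fz0.74 op0.0164 gf39.4
lift t21.85 sw0.9865 r0.1605 z0.0498 Ft-7.34 Fr-1.79 Fz-2.23 op0.0160 gf39.1
[-7.29 -2.57]
False t22.68 sw1.0513 r0.1604 z0.0498 Ft-6.89 Fr-2.99 Fz-2.49 op0.0163 gf39.1
[-7.13 -3.06]
False t23.40 sw1.1007 r0.1603 z0.0498 Ft-6.68 Fr-3.24 Fz-2.90 op0.0164 gf39.1
[-7.32 -2.89]
```

View pics/c5.png

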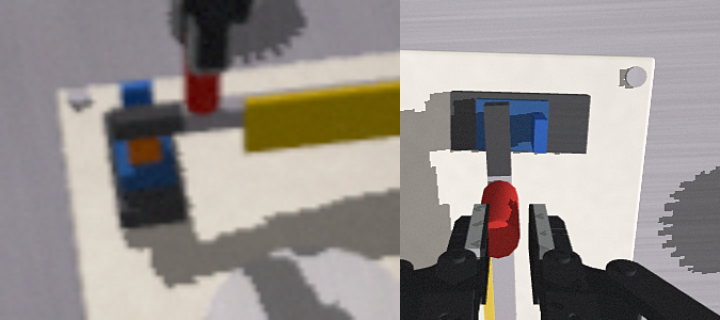

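The toe is lifted clear and the tooth isn't pressed. I'll measure the toe and plate edges in this picture numerically before lowering.

Run:
```python
from h import *
R,t=campose('wrist'); im=cv2.imread('pics/w5.png')[:,:,::-1].copy()
Rw=Ro.from_euler('z',YAW).as_matrix(); C=np.array([*PIV,0])-Rw@[.19,0,0]
def cf(u,v,z): return ((Rw.T@(px2w(u,v,z,R,t)-C))*1000).round(1)
hsv=cv2.cvtColor(im,cv2.COLOR_RGB2HSV)
for v in range(186,262,8):
    row=hsv[v,280:370]; s=''
    for h,S,V in row:
        s+= 'O' if (5<=h<=20 and S>120) else ('B' if V>150 else 'b') if (100<=h<=125 and S>120) else ('W' if V>190 else 'g' if V>100 else 'd' if V>60 else 'k')
    print(v,s)
for u,v in ((302,215),(323,215),(346,215),(346,240)): print(u,v,[cf(u,v,z) for z in (.064,.053,.03)])
print('cam',(Rw.T@(t-C)).round(3))
```

```text
186 kkkkkkkkkkkkkkkkkkkkkkkkkkkkkkkkkkkdddddddddgggggggggWWWWWWWWWWWWWWWWWWWWWWWWWWWWWWWWWWWWW
194 kkkkkkkkkkdbBbbBbBBBBBBBBBBBBBBBBBBBBBBBBBBBbbbbbbbbbbbbbbbbbbbbbbbbbbbbbbbbbbbddddddddddd
202 kkkkkkkkkkdbbbbbBbgdddddddddddddddddddddddgBbbbBBBbbbbbbbbbbbbbbbbbBBbBbBbbbbbbbdddddddddd
210 kkkkkkkkkkkbbbbbbbbddddddddddddddddddddddddbbbbbbbbbbbbbbbbbbbbbbbbbbbbbbbbbbbBgdddddddddd
218 kkkkkkkkkkkbbbbbbbbddddddddddddddddddddddddbbbbbbbbbbbbbbbbbbbbbbbBBBBBBBBBBBBBddddddddddd
226 kkkkkkkkkkkbbbbbbbbbddddddddddddddddddddddddbbbbbbbbbbbbbbbbbbbbbbBBBBBBBBBBBBgddddddddddd
234 kkkkkkkkkkkbbbbbbbbbddddddddddddddddddddddddbbbbbbbBBBbBbbBbbBbbbbBBBBBBBBBBBBdddddddddddd
242 WWWWWWWgggggggWWWWWWWdddddddddddddddddddddddWWdggggggddddddddgggkbBBBBBBBBBBBdkkkkkddddddd
250 WWWWWWWWWWWWWWWWWWWWWdddddddddddddddddddddddWWWWWWWWWWWWWWWWWWWWWWWWWWWWWWWWWWWWWWWWWWWWWW
258 WWWWWWWWWWWWWWWWWWWWWgddddddddddddddddddddddgWWWWWWWWWWWWWWWWWWWWWWWWWWWWWWWWWWWWWWWWWWWWW
302 215 [array([ -6.7, -16. ,  64. ]), array([ -5. , -16.7,  53. ]), array([ -1.5, -18. ,  30. ])]
323 215 [array([-7. , -5.6, 64. ]), array([-5.3, -5.6, 53. ]), array([-1.9, -5.5, 30. ])]
346 215 [array([-7.3,  5.8, 64. ]), array([-5.6,  6.6, 53. ]), array([-2.2,  8.2, 30. ])]
346 240 [array([ 5.5,  6.4, 64. ]), array([ 7.9,  7.2, 53. ]), array([13.1,  8.8, 30. ])]
cam [-0.033 -0.006  0.235]
```

Run:
```python
from h import *
Rw=Ro.from_euler('z',YAW).as_matrix(); C=np.array([*PIV,0])-Rw@[.19,0,0]
OP=np.array([.6998,.1295]); a=ang(.8919); pos=np.array([*(OP+.1586*np.array([np.cos(a),np.sin(a)])),.0384]); RR=rot(.9,1)
M=np.array(manip.camera_info('wrist')['mount']); R=RR@M[:3,:3]; t=RR@M[:3,3]+pos
im=cv2.imread('pics/w4.png')[:,:,::-1].copy(); hsv=cv2.cvtColor(im,cv2.COLOR_RGB2HSV)
def cf(u,v,z): return ((Rw.T@(px2w(u,v,z,R,t)-C))*1000).round(1)
for v in range(180,272,6):
    s=''
    for h,S,V in hsv[v,290:460:1]:
        s+= 'O' if (5<=h<=20 and S>120) else ('B' if V>150 else 'b') if (100<=h<=125 and S>120) else ('W' if V>190 else 'g' if V>100 else 'd' if V>60 else 'k')
    print(v,s)
o=blob(im,(5,120,60),(20,255,255),(340,180,420,260)); print(o)
for n,v in (('sd4',0),('sd5',0),('side0',0)):
    i=cv2.imread('pics/%s.png'%n)[:,:,::-1].copy(); print(n,blob(i,(5,120,60),(20,255,255),(255,200,280,240)))
np.save('w4cam.npy',np.column_stack([R,t]))
```

```text
180 WWWWWWWWWWWWWWWWWWWWWWWggggggggggggggggggggggWWWkkkkkkkkkdgWWWWWWWWWWWWWWWWWWWWWWWWWWWWWWWWWWWWWWWWWWWWWWWWWWWWWWWWWWWWWWWWWWWWWWWWWWWWWWWWWWWWWWWWWWWWWWWWWWWWWWWWWWWWWWW
186 WWWWWWWWWWWWWWWWWgggggggggggggggggggggggggggggkkdddddddddddddddddddddddddkkkkkkkkkggWWWWWWWWWWWWWWWWWWWWWWWWWWWWWWWWWWWWWWWWWWWWWWWWWWWWWWWWWWWWWWWWWWWWWWWWWWWWWWWWWWWWWW
192 WWWWWWWWWWWWWWWWgggggggggggggggggggggggggggggkddddkkkkkkkkkkkkkkkkkkkkkkddddddddddddddddddddddddddkkkkkkkkdgWWWWWWWWWWWWWWWWWWWWWWWWWWWWWWWWWWWWWWWWWWWWWWWWWWWWWWWWWWWWWW
198 WWWWgggggggkkkkkkkkkkkkkkkkkkkkkkkdggggggggkkddddkkkkkkkkkkkkkkkkkkkkkkkkbbbbbbbbbbbbbbbbbbbbbbbbbbdddddddddddddddddddddddkkkkkkkkkdgWWWWWWWWWWWWWWWWWWWWWWWWWWWWWWWWWWWWW
204 WWWgggggggdddddddddddddddddddddddddgggggggkkkkkkkkkkkkkkkkkkkkkkkkkkkkkbbbbbbbbbbbbbbbbbbbbbbbbbbbbbbbbbbbbbbbbBbbbbbbbbbbbbbddddddddddddddddddddddkkkkkkkkdgWWWWWWWWWWWWW
210 WWgggggggggddddddddddddddddddddddddgggggkkkkkkkkkkkkkkkkkkkkkkkkkkkkkkbbbbbbbbbbbbbbbBbdOOOObbbbBbbbbbbbbbbbbbbbbbbbbbbbbbbbbbbbbbbbbbbbbbbbbbbbdddddddddddddddddddddddddd
216 Wggggggggggddddddddddddddddddddddddggggkkkkkkk
[... 1484 characters left out ...]
WWgbBBBBBBBBBBBgWWWWWWgdkkkkddddddgWWWWW
270 WWWWWWWWWWWWWgdggggddgddddddggggWgggWWWWWWWWWWWWWWWWWWWWWWWWWWWWWWWWWWWWWWWWWWWWWWWWWWWWWWWWWWWWWWWWWWWWWWWWWWWWWWWWWWWWWWWWWWWWWWWWWWWWWWWWWWWWWWWWWWWWWWWWWWWWWWWWWWWWWW
(np.float64(380.7356746765249), np.float64(227.6210720887246), 541, np.int64(370), np.int64(392), np.int64(210), np.int64(245))
sd4 (np.float64(265.5625), np.float64(221.75), 48, np.int64(262), np.int64(269), np.int64(219), np.int64(225))
sd5 (np.float64(265.73333333333335), np.float64(221.93333333333334), 45, np.int64(262), np.int64(269), np.int64(219), np.int64(225))
side0 (np.float64(265.5625), np.float64(221.75), 48, np.int64(262), np.int64(269), np.int64(219), np.int64(225))
```

Two estimates disagree. The touch suggests hooked is at 1.106, while the picture suggests the toe is still above the tooth with about 11 mm free to the plate. I'll step forward with force guarding and measure the toe-to-plate gap and the visible orange in each picture.

```bash
cat >> h.py <<'E'
def look(name):
    R,t=campose('wrist'); im=save('wrist',name); hsv=cv2.cvtColor(im,cv2.COLOR_RGB2HSV).astype(int)
    Rw=Ro.from_euler('z',YAW).as_matrix(); C=np.array([*PIV,0])-Rw@[.19,0,0]; out=[]
    for v in (218,222,226,230,234):
        r=hsv[v,270:420]; blue=(r[:,0]>=100)&(r[:,0]<=125)&(r[:,1]>120); B=blue&(r[:,2]>150)
        toe=np.nonzero((~blue)&(r[:,2]>60)&(r[:,2]<130)&(np.arange(150)<62)&(np.arange(150)>22))[0]
        l=[i for i in range(60,140) if B[i:i+6].all()]
        if len(toe) and l: 
            y=[(Rw.T@(px2w(u+270,v,z,R,t)-C))[1]*1000 for u,z in ((toe.min(),.0655),(toe.max()+1,.0655),(l[0],.064))]; out.append(y)
    o=cv2.inRange(hsv.astype(np.uint8)[190:245,280:345],(5,120,50),(20,255,255)); k=np.nonzero(o)[1]
    print(name,'toeL,toeR,plate',np.median(out,0).round(1) if out else None,'orange',len(k),(k.min()+280,k.max()+280) if len(k) else '')
E
python3 - <<'E'
from h import *
look('w6a.png'); f0=ftm(8); print(f0)
for i,c in enumerate((1.115,1.121,1.127)):
    r=lin(c,.078,v=.01,sf=3); f=ftm(8); rep(r); print(f); look('w6%d.png'%i)
    if r or f[0]<f0[0]-1.5: print('STOP');break
E
```

```text
w6a.png toeL,toeR,plate [-17.4  -5.    6.2] orange 0 
[-7.42 -2.96]
False t24.23 sw1.1054 r0.1603 z0.0498 Ft-8.15 Fr-3.34 Fz-2.97 op0.0159 gf39.1
[-7.4  -2.78]
w60.png toeL,toeR,plate [-16.4  -4.    6.2] orange 0 
False t24.67 sw1.1111 r0.1603 z0.0498 Ft-8.07 Fr-3.62 Fz-2.78 op0.0162 gf39.1
[-7.52 -2.91]
w61.png toeL,toeR,plate [-15.3  -2.9   6.1] orange 0 
False t25.10 sw1.1169 r0.1603 z0.0498 Ft-7.53 Fr-3.10 Fz-2.70 op0.0159 gf39.1
[-7.31 -3.17]
w62.png toeL,toeR,plate [-15.2  -1.8   6.2] orange 42 (np.int64(298), np.int64(299))
```

Orange is now emerging to the left of the toe with 8 mm free to the plate, so the toe really is still above the tooth. Before going on, I'll recheck the level-arm picture (w4), in case lifting shifts the toe sideways.

Run:
```python
from h import *
A=np.load('w4cam.npy'); R,t=A[:,:3],A[:,3]
def pol(u,v,z,R,t):
    d=px2w(u,v,z,R,t)[:2]-PIV; return round(np.hypot(*d)*1000,1), round(float((YAW+np.radians(245)-np.arctan2(d[1],d[0]))%(2*np.pi)),4)
print('w4 toeL',[pol(u,v,.051,R,t) for u,v in ((301,204),(301,222),(302,246))],'toeR',[pol(u,v,.051,R,t) for u,v in ((325,204),(325,222),(325,246))])
print('tooth front top',[pol(u,v,.047,R,t) for u,v in ((375,216),(373,222),(372,228),(371,240))],'rear',[pol(u,v,.047,R,t) for u,v in ((392,216),(392,222),(390,228),(385,240))])
print('plate front',[pol(u,v,.064,R,t) for u,v in ((423,243),(424,252),(425,258))])
R,t=campose('wrist')
print('now gripper plane, toe', [pol(322.3,v,.066,R,t) for v in (210,240)], [pol(u,v,.066,R,t) for u,v in ((300,222),(325,222))])
im=cv2.imread('pics/w62.png')[:,:,::-1].copy(); print('knob', blob(im,(0,150,120),(6,255,255),(270,250,360,380)))
im=cv2.imread('pics/w3.png')[:,:,::-1].copy(); print('knob w3', blob(im,(0,150,120),(6,255,255),(270,200,360,380)))
im=cv2.imread('pics/w4.png')[:,:,::-1].copy(); print('knob w4', blob(im,(0,150,120),(6,255,255),(270,250,360,380)))
```

```text
w4 toeL [(np.float64(203.8), 0.8501), (np.float64(194.8), 0.8469), (np.float64(182.2), 0.8447)] toeR [(np.float64(203.6), 0.9077), (np.float64(194.5), 0.9081), (np.float64(182.0), 0.9089)]
tooth front top [(np.float64(198.5), 1.036), (np.float64(195.3), 1.0337), (np.float64(192.1), 1.034), (np.float64(185.7), 1.0374)] rear [(np.float64(199.8), 1.0786), (np.float64(196.8), 1.0824), (np.float64(193.5), 1.0811), (np.float64(186.8), 1.0758)]
plate front [(np.float64(193.6), 1.1466), (np.float64(189.5), 1.1568), (np.float64(186.8), 1.1647)]
now gripper plane, toe [(np.float64(199.9), 1.1211), (np.float64(184.8), 1.1207)] [(np.float64(194.3), 1.0642), (np.float64(193.9), 1.1278)]
knob (np.float64(315.80281690140845), np.float64(293.09154929577466), 710, np.int64(303), np.int64(330), np.int64(270), np.int64(325))
knob w3 (np.float64(313.96120689655174), np.float64(329.69181034482756), 464, np.int64(303), np.int64(338), np.int64(280), np.int64(343))
knob w4 (np.float64(323.0534351145038), np.float64(283.80916030534354), 131, np.int64(303), np.int64(331), np.int64(271), np.int64(332))
```

Lag is the same level and lifted, so the picture is the direct evidence here. I'll continue in fine guarded steps. If the plate were near, the force would rise well before the 4 N that moves it.

Run:
```python
from h import *
f0=ftm(10)[0]; print(f0)
for i,c in enumerate(np.arange(1.130,1.147,.004)):
    r=lin(c,.078,v=.01,sf=3); f=ftm(6); print('cmd%.3f act%.4f'%(c,est()[0]),r,f); look('w7%d.png'%i)
    if r or f[0]<f0-1.2: print('STOP');break
im=cv2.imread('pics/w7%d.png'%i); cv2.imwrite('pics/c7.png',cv2.resize(im[170:270,250:400],None,fx=5,fy=5,interpolation=cv2.INTER_CUBIC))
```

```text
-7.9
cmd1.130 act1.1199 False [-7.67 -2.92]
w70.png toeL,toeR,plate [-15.1  -1.2   6.3] orange 75 (np.int64(296), np.int64(299))
cmd1.134 act1.1240 False [-7.52 -2.72]
w71.png toeL,toeR,plate [-14.9  -0.4   6.1] orange 126 (np.int64(295), np.int64(299))
cmd1.138 act1.1280 False [-8.07 -2.96]
w72.png toeL,toeR,plate [-15.1   0.3   6.4] orange 164 (np.int64(294), np.int64(299))
cmd1.142 act1.1319 False [-7.73 -2.88]
w73.png toeL,toeR,plate [-13.3   1.1   6.1] orange 204 (np.int64(292), np.int64(299))
cmd1.146 act1.1343 False [-8.9 -2.3]
w74.png toeL,toeR,plate [-13.2   1.1   6.1] orange 215 (np.int64(291), np.int64(299))
```

View pics/c7.png

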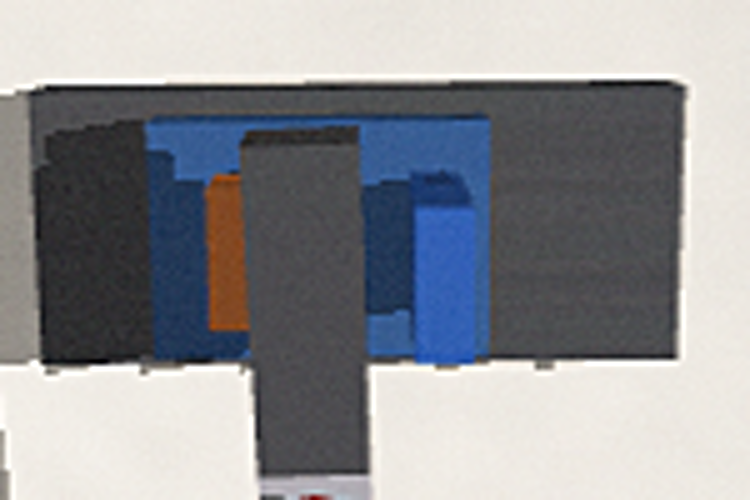

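The picture shows the tooth's near side (about 8 px of orange) and about 9 px (≈5 mm) still free to the plate. The force, however, rose 1.2 N on the last step. I'll repeat the step to see whether that rise is real contact.

Run:
```python
from h import *
lin(1.136,.078,v=.02); f0=ftm(12); print('base',f0,est())
for i,c in enumerate((1.142,1.146,1.149)):
    r=lin(c,.078,v=.01); f=ftm(12); s=manip.observe(); print('cmd%.3f act%.4f r%.4f'%(c,*est()),f,'torque',np.round(s['ft_torque'],2),'op',s['opening'],s['gripper_force']); look('w8%d.png'%i)
    if f[0]<f0[0]-2: print('STOP');break
print(blob(save('side','sd8.png'),(5,120,60),(20,255,255),(255,200,280,240)))
im=cv2.imread('pics/w8%d.png'%i)[:,:,::-1].copy(); hsv=cv2.cvtColor(im,cv2.COLOR_RGB2HSV)
for v in (186,194,202,210,220,230,240,248,256,262,270,280,290,300,310,320,330,340):
    print(v,''.join('O' if (5<=h<=20 and S>120) else 'R' if (h<5 or h>172) and S>130 else ('B' if V>150 else 'b') if (100<=h<=125 and S>120) else ('W' if V>190 else 'g' if V>100 else 'd' if V>60 else 'k') for h,S,V in hsv[v,280:360]))
```

```text
base [-7.59 -2.95] (np.float64(1.1257769274992957), np.float64(0.16029296828668457))
cmd1.142 act1.1319 r0.1603 [-7.62 -3.21] torque [-1.75 -0.75  0.25] op 0.016355551656276755 39.205394983291626
w80.png toeL,toeR,plate [-12.9   0.6   6.1] orange 202 (np.int64(292), np.int64(299))
cmd1.146 act1.1341 r0.1603 [-9.18 -3.11] torque [-2.02 -0.68  0.31] op 0.01618002241708942 39.246286153793335
w81.png toeL,toeR,plate [-13.4   1.1   6.1] orange 215 (np.int64(291), np.int64(299))
cmd1.149 act1.1352 r0.1603 [-10.14  -2.94] torque [-2.38 -0.65  0.38] op 0.016485841304426527 39.27974760532379
w82.png toeL,toeR,plate [-13.4   1.4   6.4] orange 225 (np.int64(291), np.int64(298))
STOP
(np.float64(265.5625), np.float64(221.75), 48, np.int64(262), np.int64(269), np.int64(219), np.int64(225))
186 WWWWWWWWWWWWWWWWWWWWWWWWWWWWWWWWWWggggggggggggggggggggggdddddddddddddddddddddkkk
194 bbbbbbbbbbbbbbbbbbbbbbbbbbbbbbbbbbbbBBBBBbbbbbbbbbbbbbbbbBBBBBBBBBBbdddddddddddd
202 bbbbBBbbbbbbbbBbbgddddddddddddddddddddddddBbbbBbbbbbbbbBbbbbbbbBbBbbdddddddddddd
210 bbbbbbbbbbdOOOOOOOddddddddddddddddddddddddbbbbbbbbbbb
[... 517 characters left out ...]
WWWWWWWWWWWWWWWWWWWW
270 WWWWWWWWWWWWWWWWWWWWWWdggggggRRRRRRRRRRggWggWWWWWWWWWWWWWWWWWWWWWWWWWWWWWWWWWWWW
280 WWWWWWWWWWWWWWWWWWRRRRRRRRRRRRRRRRRRRRRRRRRRRRRRRWWWWWWWWWWWWWWWWWWWWWWWWWWWWWWW
290 WWWWWWWWWWWWWWWgRRRRRRRRRRRRRRRRRRRRRRRRRRRRRRRRRRWWWWWWWWWWWWWWWWWWWWWWWWWWWWWW
300 WWWWWWWWgggggggggggdkkkRRRRRRRRRRRRRRRRRRRRRRRRRRRgWWWWWWWWWWkkkkkdgggggggggggWW
310 kkkkkdggggggggggggkkkkRRRRRRRRRRRRRRRRRRRRRRRRRRRRRgWWWWWWWWgbkkkkkdgggggggggggg
320 kkkgggggggggggggdkkkkkkRRRRRRRRRRRRRRRRRRRRRRRRRRRRgWWWWWWWWgkkkkkkkkggggggggggg
330 kggggggggggggggdkkkkkkkRRRRRRRRRRRRRRRRRRRRRRRRRRgWWWWWWWWWWgkkkkkkkkkdddgddgggg
340 kkkkkkkkkkkdWggdkkkkkkkRRRRRRRRRRRRRRRggWggggggWWWWWWWWWWWWWWkkkkkkkkkdggdkkkkkk
```

The contact is real and stiff (onset ≈1.132). It lies 23 mm of toe travel after the front touch, against 22.5 mm predicted for the plate. The rendered knob also overlaps one finger by about 5 mm, so the drawn arm is offset and the feel measurements are the ones to trust. Hooked is then ≈1.107 and the plate ≈1.132, so I'll lower at ≈1.120, guarded on vertical force.

Run:
```python
from h import *
lin(1.130,.078,v=.02); f0=ftm(10); print('base',f0,est())
ok=True
for l in (.060,.050,.044,.038,.032,.026,.018,.010,0.0):
    r=lin(1.130,l,v=.015); f=ftm(8); print(l,'act%.4f'%est()[0],'z%.4f'%manip.observe()['position'][2],f)
    if l>.005 and (f[1]>f0[1]+1.0 or abs(f[0]-f0[0])>2): 
        ok=False; lin(1.130,.078,v=.03); print('UP',ftm(6)); break
print(ok,manip.observe()['clock']); look('w9.png'); print(blob(save('side','sd9.png'),(5,120,60),(20,255,255),(255,200,280,240)))
```

```text
base [-7.62 -3.02] (np.float64(1.1197940250331766), np.float64(0.16031801605909948))
0.06 act1.1201 z0.0469 [-7.65 -2.8 ]
0.05 act1.1202 z0.0453 [-7.43 -2.8 ]
0.044 act1.1203 z0.0444 [-7.38 -2.9 ]
0.038 act1.1203 z0.0434 [-7.6  -2.89]
0.032 act1.1203 z0.0425 [-7.45 -2.9 ]
0.026 act1.1203 z0.0415 [-7.39 -2.61]
0.018 act1.1204 z0.0403 [-7.39 -2.72]
0.01 act1.1202 z0.0392 [-7.52 -1.42]
UP [-8.  -2.5]
False 33.5667
w9.png toeL,toeR,plate [-15.1  -1.2   6.3] orange 73 (np.int64(297), np.int64(299))
(np.float64(265.62), np.float64(221.6), 50, np.int64(262), np.int64(269), np.int64(218), np.int64(225))
```

The toe dropped freely past the tooth's top and only met the arm's own rest stop, where my guard was too strict. I'll lower again and ease forward onto the tooth.

Run:
```python
from h import *
for l in (.045,.02,.012,.005,.0):
    lin(1.130,l,v=.03); f=ftm(6); print(l,'act%.4f'%est()[0],f)
print('side',blob(save('side','sda.png'),(5,120,60),(20,255,255),(255,200,280,240)))
for c in np.arange(1.126,1.09,-.003):
    lin(c,0,v=.01); f=ftm(6); print('cmd%.3f act%.4f'%(c,est()[0]),f,'t%.1f'%manip.observe()['clock'])
    if f[0]>-1.0: break
look('wb.png'); print('side',blob(save('side','sdb.png'),(5,120,60),(20,255,255),(255,200,280,240)))
```

```text
0.045 act1.1203 [-7.87 -3.03]
0.02 act1.1204 [-7.54 -2.66]
0.012 act1.1203 [-7.38 -1.92]
0.005 act1.1204 [-7.66 -0.93]
0.0 act1.1203 [-7.31  0.34]
side (np.float64(265.6041666666667), np.float64(222.125), 48, np.int64(262), np.int64(269), np.int64(219), np.int64(225))
cmd1.126 act1.1166 [-7.66  0.1 ] t35.9
cmd1.123 act1.1135 [-7.3  -0.09] t36.3
cmd1.120 act1.1106 [-7.74  0.08] t36.6
cmd1.117 act1.1094 [-5.51 -0.05] t37.0
cmd1.114 act1.1087 [-4.67  0.14] t37.3
cmd1.111 act1.1086 [-4.37 -1.23] t37.7
cmd1.108 act1.1080 [-2.62 -2.3 ] t38.0
cmd1.105 act1.1068 [ 0.03 -3.78] t38.4
wb.png toeL,toeR,plate [-15.7 -12.1   6.2] orange 31 (np.int64(300), np.int64(301))
side (np.float64(265.5681818181818), np.float64(222.4318181818182), 44, np.int64(262), np.int64(270), np.int64(220), np.int64(225))
```

Run:
```python
from h import *
rep(); print(ftm(15)); p,R=pose(1.105); s=manip.observe(); print('err mm',((np.array(s['position'])-p)*1000).round(2),'tilt',(np.array(s['eef_rot'])-R).round(3).tolist(),np.round(s['ft_torque'],2))
for n,base in (('side','side0 sd5 sd8 sda sdb'),('scene','scene0 s1')):
    save(n,n+'c.png'); roi=(255,200,280,240) if n=='side' else (375,215,410,250)
    for f in base.split()+[n+'c']:
        print(f,[round(float(x),2) for x in blob(cv2.imread('pics/%s.png'%f)[:,:,::-1].copy(),(5,120,60),(20,255,255),roi)])
hsv=cv2.cvtColor(cv2.imread('pics/wb.png'),cv2.COLOR_BGR2HSV)
for v in range(190,256,6):
    print(v,''.join('O' if (5<=h<=20 and S>120) else 'R' if (h<5 or h>172) and S>130 else ('B' if V>150 else 'b') if (100<=h<=125 and S>120) else ('W' if V>190 else 'g' if V>100 else 'd' if V>60 else 'k') for h,S,V in hsv[v,270:370]))
```

```text
t38.48 sw1.1066 r0.1600 z0.0379 Ft0.46 Fr-3.91 Fz-4.17 op0.0158 gf39.2
[ 1.15 -4.22]
err mm [-0.02  0.19 -0.05] tilt [[-0.0, -0.0, -0.0], [-0.0, 0.0, 0.0], [0.0, 0.0, 0.0]] [ 0.38 -1.02  0.01]
side0 [265.56, 221.75, 48.0, 262.0, 269.0, 219.0, 225.0]
sd5 [265.73, 221.93, 45.0, 262.0, 269.0, 219.0, 225.0]
sd8 [265.56, 221.75, 48.0, 262.0, 269.0, 219.0, 225.0]
sda [265.6, 222.12, 48.0, 262.0, 269.0, 219.0, 225.0]
sdb [265.57, 222.43, 44.0, 262.0, 270.0, 220.0, 225.0]
sidec [265.47, 222.44, 43.0, 262.0, 269.0, 220.0, 225.0]
scene0 [391.67, 230.33, 39.0, 390.0, 394.0, 225.0, 236.0]
s1 [391.63, 230.51, 41.0, 389.0, 394.0, 225.0, 236.0]Traceback (most recent call last):
  File "<stdin>", line 6, in <module>
TypeError: 'NoneType' object is not iterable
```

The catch now carries the spring, with the tangential force on the tool near 0. I'll take out the residual vertical load, open a little and check.

Run:
```python
from h import *
c=1.105
for dz in (-.0004,-.0008,-.0012):
    if ftm(6)[1]>-1.5: break
    lin(c,0,v=.01,dz=dz); print(dz,ftm(6))
else: dz=dz
rep('pre')
manip.grip(.022); rep('slack'); print(ftm(5)); look('wd0.png')
manip.grip(.045); rep('open'); look('wd1.png')
print('side',blob(save('side','sdd.png'),(5,120,60),(20,255,255),(255,200,280,240)))
hsv=cv2.cvtColor(cv2.imread('pics/wd1.png'),cv2.COLOR_BGR2HSV)
for v in list(range(190,250,6))+[270,280,290,300,320,340]:
    print(v,''.join('O' if (5<=h<=20 and S>120) else 'R' if (h<5 or h>172) and S>130 else ('B' if V>150 else 'b') if (100<=h<=125 and S>120) else ('W' if V>190 else 'g' if V>100 else 'd' if V>60 else 'k') for h,S,V in hsv[v,270:370]))
```

```text
-0.0004 [ 2.18 -0.47]
pre t39.38 sw1.1059 r0.1600 z0.0378 Ft2.11 Fr-2.33 Fz0.60 op0.0161 gf39.6
slack t39.61 sw1.1034 r0.1605 z0.0374 Ft0.73 Fr-0.55 Fz0.56 op0.0222 gf0.0
[0.09 0.47]
wd0.png toeL,toeR,plate [-15.7 -12.    6.1] orange 36 (np.int64(301), np.int64(302))
open t40.09 sw1.1049 r0.1600 z0.0376 Ft0.91 Fr-0.11 Fz-0.01 op0.0452 gf0.0
wd1.png toeL,toeR,plate [-15.5  -7.8   6.2] orange 33 (np.int64(300), np.int64(301))
side (np.float64(265.75), np.float64(222.20454545454544), 44, np.int64(262), np.int64(278), np.int64(212), np.int64(225))
190 dddddddddddddddddddddddddddddddddddddddddddddddddddddddddddddddddddddddddddddddddddddddddddddddddddd
196 kkkkkkkkkkkkkkkkkdBBBBBbbbbbbbbbkkkkkkkkkkkkkkkkkkkkkkdbBBBBBbbbbbbbbbbbbbbbbbbbbbbbbbbbbbbbdddddddd
202 kkkkkkkkkkkkkkkkkkbbbbbbbbbbbbbddddddddddddddddddddddddgBbbbbbbbbbbbbbbbbbbbbbbbbbbbbbbbbbbbdddddddd
208 kkkkkkkkkkkkkkkkkdbbbbbbbbbbbbbddddddddddddddddddddddddbBbBbbBbBbBBBBBBBBbbbbbbbbbbbbbbbbBbgdddddddd
214 kkkkkkkkkkkkkkkkkkbbbbbbbbbbbbdOddddddddddddddddddddddddbbbbbbbbbbbbbbbbbbbbbbbbbbbbbbbbBbBddddddddd
220 kkkkkkkkkkkkkkkkkkbbb
[... 429 characters left out ...]
bbbdddddkkkkkkkkkkkkkkkkkdbbbbbbbbbbbbbbbbbbbbbBBBBBBBBBBBBddddddddddd
270 WWWWWWWWWWWWWWWWWWWWWWWWWWWWWWWWWWdddgWWWggRRRRgggWWWgggWWWWWWWWWWWWWWWWWWWWWWWWWWWWWWWWWWWWWWWWWWWW
280 gWWWWWWWWWWWWWWWWWWWWWWWWWWWWWRRRRRRRRRRRRRRRRRRRRRRRRRRRRRRWWWWWWWWWWWWWWWWWWWWWWWWWWWWWWWWWWWWWWWW
290 ggWWWWWWWWWWWWWWWWWWWWWWWWWgRRRRRRRRRRRRRRRRRRRRRRRRRRRRRRRRRRgWWWWWWWWWWWWWWWWWWWWWWWWWWWWWWWWWWWWW
300 kkdggggggggggWWWWWWWWWWWWWRRRRRRRRRRRRRRRRRRRRRRRRRRRRRRRRRRRRRWWWWWWWWWWWWWWWWWWWWWWWWWWWWWWWWWWWWW
320 kkRdggggggggggWWWWWWWWgRRRRRRRRRRRRRRRRRRRRRRRRRRRRRRRRRRRRRRRRRgWWWWWWWWWWWWWWWWWWWWWWWWWWWWWWWWWWW
340 kkdgggggggggggggWWWWWWWWWWWWWWORRRRRRRRRRRRRRRRRRRRRRRRRgWWWWWWWWWWWWWWWWWWWWWWWWWWWWWWWWWWWWWWWWWWW
```

The arm stays cocked with the fingers open. I'll retreat straight up, check and hand in.

Run:
```python
from h import *
manip.grip(.06); r=lin(1.105,v=.03,sf=2,dz=.05); rep(r)
if not r: lin(1.105,v=.1,dz=.16); rep()
manip.dwell(.5)
for n in ('scene','side','wrist'):
    save(n,n+'_e.png'); marks(n,['knob','toe','tart1'])
for f,roi in (('scene_e',(375,215,410,250)),('side_e',(255,200,272,240))):
    print(f,blob(cv2.imread('pics/%s.png'%f)[:,:,::-1].copy(),(5,120,60),(20,255,255),roi))
print('hooked knob',tcp(1.107)[:2], 'toe',tcp(1.107,r=.19)[:2])
```

```text
False t42.33 sw1.1049 r0.1602 z0.0878 Ft-0.02 Fr-0.16 Fz0.60 op0.0600 gf0.0
 t43.58 sw1.1050 r0.1604 z0.1972 Ft0.12 Fr-0.30 Fz0.69 op0.0602 gf0.0
scene knob 0.57 [0.5374 0.128  0.0799]
scene toe 0.59 [0.508  0.1346 0.0465]
scene tart1 0.68 [ 0.5853  0.3073 -0.0024]
scene tart1 0.61 [ 0.5272 -0.1496  0.0021]
scene tart1 0.55 [ 0.6561 -0.1704 -0.004 ]
side knob 0.62 [0.5457 0.1267 0.0787]
side toe 0.79 [0.5099 0.1343 0.044 ]
side toe 0.7 [0.6988 0.1311 0.0417]
side tart1 0.94 [ 0.658  -0.1726  0.0022]
side tart1 0.86 [0.5846 0.31   0.0007]
side tart1 0.68 [ 0.5272 -0.1455  0.0009]
wrist knob 0.96 [0.5402 0.1329 0.0778]
wrist knob 0.63 [ 0.6575 -0.1715  0.0033]
wrist toe 0.67 [0.5097 0.1321 0.0421]
wrist tart1 0.69 [ 0.5319 -0.1462 -0.0023]
wrist tart1 0.66 [ 0.5891  0.3044 -0.0033]
wrist tart1 0.62 [ 0.6578 -0.1694  0.0026]
scene_e None
side_e (np.float64(265.4651162790698), np.float64(222.4418604651163), 43, np.int64(262), np.int64(269), np.int64(220), np.int64(225))
hooked knob [0.54152078 0.1348158 ] toe [0.51154343 0.13598126]
```

The arm is cocked, the robot is clear, and the tarts are where they were.

```bash
python3 -c "
from h import *
print(manip.close_job(), manip.observe()['clock'])"
```

```text
the job is handed in; nothing more can be done
the job is handed in; nothing more can be done
```

The reject arm was still cocked after I let go and backed the gripper off, and I handed the job in at about 44 s. The tarts are where they stood and the tooth did not look pressed down. While finding the gap, the lifted toe did lean on the blue release plate with about 2.5 N, against the roughly 4 N that would trip it.

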